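# Trip the batch bucket and set it upright again

### The arm

A 6-joint arm with a two-finger parallel gripper is mounted at the origin on the work surface. World frame = base frame: x ahead of the robot, y to its left, z up, the work surface at z = 0. Lengths are in m, angles in rad, forces in N, time in s.
With the tool pointing down it reaches from about 0.25 to 0.775 m from the base axis. Payload 4 kg.
Tool frame: the origin (TCP) lies midway between the tips of the shut fingers; the grasp point (between the pads) lies 19 mm behind it; z points along the fingers, y is the line along which they close (so a half turn about z gives the same grasp; the last joint's range is limited). The gripper opens to 94 mm and grips with 3 to 60 N. Pads are 16 mm wide; open, the fingers measure 119 mm over their backs; the gripper's body (75 mm by 177 mm) begins 78 mm behind the grasp point.
Start: joints at [-1.276, 0.087, 1.371, -0, 1.684, -0.103], TCP at [0.213, -0.507, 0.206] pointing down, gripper open.
Joint ranges: [-3.1, 3.1], [-0.76, 2.03], [0.27, 2.55], [-1.08, 4.22], [0.17, 2.65], [-2.57, 2.57]. Speed limits (rad/s): [2.79, 2.79, 3.14, 3.14, 3.14, 3.14].

### API

Orientations are given as a unit quaternion [x, y, z, w].
In Python, from bench import monitor, vision, ctrl, nets gives the robot as it stands.
- The arm moves only by the shell command python3 -m creep 'ROWS' [FORCE]. ROWS is JSON, a list of rows, each an object of numbers: "dx", "dy", "dz": the shift along the tool's x, y, z in mm; "ax", "ay", "az": the turn, a rotation vector about the tool's x, y, z in degrees; "hand": the finger opening in mm, from 0 to 94. In form: [{"dx": .., "dy": .., "dz": .., "ax": .., "ay": .., "az": .., "hand": ..}, ...]. A call has exactly 10 rows; each row shifts and turns the commanded pose from where the row before left it, along the tool's axes as they then stand; what a row does not reach is not made up. A row lasts 1/10 s, in which the tool goes at most 50 mm and 8.59 degrees, less where a joint would pass 70% of its speed; a pose out of reach is approached as far as the arm can. A call is refused whole if a number of a shift passes 50 or a number of a turn 8.59, either way. A call with a gripper value outside its range is refused whole. The fingers move at their own pace and stop on an object; FORCE is the grip in N (left out, the last holds). Time passes only in rows, so rows that do not move let the fingers close, or fill a call up. It gives the time, the measured TCP pose, the force, the opening and the grip force at its end, in the units of the state.
- monitor.read_state(): the state, without advancing time (a new reading comes with each control period).
- vision.read_camera(name): name is "side" or "top" or "wrist"; returns a dict with "frame" (480x640x3 uint8, red, green, blue), "vfov" (degrees; the focal length in pixels is half the picture's height over the tangent of half this angle, whatever the lens; pixels are square), "cx", "cy" (the principal point, pixels), "k1" (the pictures are not rectified: a ray, as slopes to the right and down, at radius r is drawn at 1 + k1 r^2 times it, then the intrinsics apply), "world_from_camera" (4x4, takes a point from camera to world coordinates). Camera axes: x right, y up, looking along -z (the intrinsics and any distortion apply to the point x, -y, -z); pixel columns grow to the right and rows downward; lengths in m; the calibration is good to about 2 mm. A picture is of the moment at which its call begins. There is no depth.
- ctrl.hand_in(): hands the job in; it is judged then, once.
Trained networks look in a picture, given as the dict that the camera call returned (one of the last four; its "shot" number tells which), for a name from the list of things; names that differ only in an ending like _2 or _b are one class to them, and where a whole thing is asked for, a point or a joint stands for the part that bears it (a point fixed in the world has none). Each returns a list of dicts, best first, with "p" (0 to 1); they miss things now and then, are a little off and sometimes report something else, mostly with a low value. They report only what shows in the picture. A call takes as long as a camera call. They do not tell look-alikes from the thing itself.
- nets.masks_of(picture, label): "region" (480x640 bool, what is visible of it) and "point" ([row, column] in pixels, amid what is visible of it).
- nets.spot_point(picture, label): "point" ([row, column] in pixels: a listed point, or the origin of a listed thing).
The state is a dict: "time": time; "joint_positions": joint angles; "qvel": joint speeds; "effort": joint torques, N m; "eef_pos": TCP position; "orientation": TCP orientation; "ft_force": force on the tool from outside, world axes, zero at the start; "torque": the same for the moment, N m; "gripper_width": finger opening in m; "finger_force": force on a finger pad.
Only numpy, scipy, OpenCV 4.12 (cv2) and the standard library are available. Lean on these libraries where they do the work, as an engineer would, in place of code of your own. Each camera call takes 0.05 s, during which the arm holds its last target. There are 200 camera calls.

### The job

The tip bucket of the batch counter already holds one tall hexagonal brass spacer. Put the second tall hexagonal spacer, standing on the bench among the look-alike parts, into the empty half of the bucket, so that the weight of the two trips it and both spacers land in the tray. Then push the tipped bucket's steel counterweight bar back until the bucket stands upright again, leaving both spacers in the tray.

Things in the scene. Friction and masses are not known exactly. Their poses are not given: they have to be found in the camera images.
- stand: Batch counter fixed to the bench. Origin on the bench under the pivot; x points the way the bucket dumps, y along the pivot, z up. Pivot axis 200 mm up, between two grey uprights (x -15 to 15, y at -98 and 98 mm, 223 mm high). Dark catch tray: x 70 to 270, y -120 to 120 mm, walls 55 mm high. The bucket is 173 mm wide.
- bucket (a joint): Tip angle of the aluminium bucket, rad: 0 upright against its stop, 1.4 fully tipped, mouth to the tray. Two tall spacers on its floor trip it (the second within 10 mm of slot), one does not. Emptied, it stays at the end it is nearer: it balances at about 0.7, and once pushed back below 0.55 it falls upright by itself. Pushing the bar back takes some 3 N.
- slot (a point): Fixed point, axes as the stand's: middle of the empty half of the upright bucket's flat floor, 195 mm above the bench, at x 50, y 40 mm in the stand's frame. In that frame the floor spans x 15 to 87, y -82 to 82 mm; rear and side walls rise 36 mm above it; in front a sloping lip rises 17 mm, ending at x 122 mm.
- bar (a point): Middle of the bucket's round steel counterweight bar, 32 mm in diameter, 186 mm long along the stand's y; it turns with the bucket. In the stand's frame it is at x -76 mm, height 243 mm when upright; at x 29 mm, height 282 mm when fully tipped (then only its two end arms, at y -90 and 90 mm, also stand above 235 mm). Push it towards the stand's -x to right the bucket.
- batch_spacer: Tall hexagonal brass spacer, 30 mm across flats, 50 mm tall, about 0.32 kg. At the start it stands in the bucket, in the half at y below 0 of the stand's frame (at about x 50, y -42 mm). Origin at the centre of its underside.
- spacer: The second tall hexagonal brass spacer, alike: 30 mm across flats, 50 mm tall, 0.3 to 0.34 kg, upright on the bench. Origin at the centre of its underside, z up its height, x square to a pair of flats (as is every 60 degrees). Near it stand a hexagonal spacer of equal width but 24 mm tall, and a round bushing 30 mm across and 50 mm tall: neither is wanted.
Not all that is in view belongs to the job. Leave any turquoise look-alike of the spacer alone.

How it is judged:
On the way, in this order (a step that is already met when the one before it is completed fails the run):
1. the second tall spacer is in the upright bucket together with the first (value of joint bucket below 0.4 rad and x of spacer in the frame of stand between 0.015 and 0.1 m and y of spacer in the frame of stand between -0.082 and 0.082 m and z of spacer in the frame of stand between 0.17 and 0.215 m and x of batch_spacer in the frame of stand between 0.015 and 0.1 m and z of batch_spacer in the frame of stand above 0.17 m), for 0.05 s.
2. the bucket has tripped fully and both tall spacers are in the tray (value of joint bucket above 1.2 rad and x of spacer in the frame of stand between 0.07 and 0.27 m and y of spacer in the frame of stand between -0.12 and 0.12 m and z of each of spacer, batch_spacer in the frame of stand below 0.065 m and x of batch_spacer in the frame of stand between 0.07 and 0.27 m and y of batch_spacer in the frame of stand between -0.12 and 0.12 m), for 0.2 s.
At the end, for the whole second after the job is handed in: The bucket stands upright again (within 0.12 rad, about 7 degrees, of its stop) and both tall hexagonal spacers lie at rest inside the walls of the catch tray (value of joint bucket below 0.12 rad and x of spacer in the frame of stand between 0.07 and 0.27 m and y of spacer in the frame of stand between -0.12 and 0.12 m and z of each of spacer, batch_spacer in the frame of stand below 0.065 m and x of batch_spacer in the frame of stand between 0.07 and 0.27 m and y of batch_spacer in the frame of stand between -0.12 and 0.12 m and linear speed of each of spacer, batch_spacer below 0.05 m/s); the robot touches nothing.
It also fails if it takes over 53 s, if anything falls off the work surface, if the arm or the gripper's body presses on something with over 40 N, if the wrist force passes 120 N, or if a joint passes its speed limit or range.

## Working session

There is one attempt and no reset: what is moved stays moved. The work goes in short steps, Python scripts to look and compute and a shell command to move; the robot and the scene stay as the last step left them, time stands still between calls to the robot, and variables do not carry over. Pictures are saved under pics/ and viewed, at most 10 in all, crops included, and the job is handed in when it is done.

```bash
mkdir -p pics; ls; cat > h.py <<'E'
import numpy as np, cv2
from bench import monitor, vision, ctrl, nets
from scipy.spatial.transform import Rotation as R
def K(p):
    f=240/np.tan(np.radians(p["vfov"])/2); return np.array([[f,0,p["cx"]],[0,f,p["cy"]],[0,0,1.]])
D=lambda p:np.array([p["k1"],0,0,0,0.])
def ray(p,rc):
    u=cv2.undistortPoints(np.array([[[rc[1],rc[0]]]],float),K(p),D(p),None,None,(cv2.TERM_CRITERIA_COUNT,50,0))[0,0]
    T=np.array(p["world_from_camera"]); return T[:3,3],T[:3,:3]@np.array([u[0],-u[1],-1.])
def at_z(p,rc,z):
    o,d=ray(p,rc); return o+d*(z-o[2])/d[2]
def proj(p,X):
    T=np.linalg.inv(np.array(p["world_from_camera"])); c=(T[:3,:3]@np.atleast_2d(X).T).T+T[:3,3]
    c=c*[1,-1,-1]; q=cv2.projectPoints(c.reshape(-1,1,3),np.zeros(3),np.zeros(3),K(p),D(p))[0][:,0]; return q[:,::-1]
def save(p,n,crop=None,s=1):
    im=p["frame"][:,:,::-1]
    if crop: im=im[crop[0]:crop[1],crop[2]:crop[3]]
    cv2.imwrite("pics/"+n+".png",cv2.resize(im,None,fx=s,fy=s))
E
python3 - <<'E'
from h import *
np.set_printoptions(precision=4,suppress=True)
for n in ["top","side"]:
    p=vision.read_camera(n); save(p,n+"0")
    print(n,p["vfov"],p["k1"],np.array(p["world_from_camera"])[:3,3])
    for l in ["spacer","stand","slot","bar","bucket"]:
        for o in nets.spot_point(p,l)[:6]:
            rc=o["point"]; print(l,round(o["p"],2),np.round(rc,1),[at_z(p,rc,z)[:2].round(4) for z in (0,{"slot":.195,"bar":.243}.get(l,.05))])
print(monitor.read_state())
E
```

```text
pics
top 57.66841931766227 -0.09470936291019787 [ 0.4954 -0.1742  0.9178]Traceback (most recent call last):
  File "<stdin>", line 8, in <module>
  File "h.py", line 11, in at_z
    o,d=ray(p,rc); return o+d*(z-o[2])/d[2]
        ~~~^^^^^^
  File "h.py", line 8, in ray
    u=cv2.undistortPoints(np.array([[[rc[1],rc[0]]]],float),K(p),D(p),None,None,(cv2.TERM_CRITERIA_COUNT,50,0))[0,0]
      ~~~~~~~~~~~~~~~~~~~^^^^^^^^^^^^^^^^^^^^^^^^^^^^^^^^^^^^^^^^^^^^^^^^^^^^^^^^^^^^^^^^^^^^^^^^^^^^^^^^^^^^^^
cv2.error: OpenCV(4.12.0) /io/opencv/modules/calib3d/src/undistort.dispatch.cpp:393: error: (-215:Assertion failed) CV_IS_MAT(matP) && matP->rows == 3 && (matP->cols == 3 || matP->cols == 4) in function 'cvUndistortPointsInternal'
```

```bash
sed -i 's/cv2.undistortPoints(.*)\[0,0\]/cv2.undistortPointsIter(np.array([[[rc[1],rc[0]]]],float),K(p),D(p),np.eye(3),np.eye(3),(cv2.TERM_CRITERIA_COUNT,50,0))[0,0]/' h.py
python3 - <<'E'
from h import *
np.set_printoptions(precision=4,suppress=True)
for n in ["top","side"]:
    p=vision.read_camera(n); save(p,n+"0")
    print(n,p["vfov"],p["k1"],np.array(p["world_from_camera"])[:3,3])
    for l in ["spacer","stand","slot","bar","bucket"]:
        for o in nets.spot_point(p,l)[:6]:
            rc=o["point"]; print(l,round(o["p"],2),np.round(rc,1),[at_z(p,rc,z)[:2].round(4) for z in (0,{"slot":.195,"bar":.243}.get(l,.05))])
print(monitor.read_state())
E
```

```text
top 57.66841931766227 -0.09470936291019787 [ 0.4954 -0.1742  0.9178]
spacer 0.65 [268.2 449.4] [array([ 0.5018, -0.4496]), array([ 0.5015, -0.4346])]
spacer 0.63 [257.5 415.3] [array([ 0.5267, -0.378 ]), array([ 0.525 , -0.3669])]
stand 0.59 [243.6 229.1] [array([0.5679, 0.0152]), array([0.564 , 0.0048])]
slot 0.69 [250.6 178.1] [array([0.5562, 0.1257]), array([0.5433, 0.062 ])]
bar 0.57 [236.3 244.8] [array([ 0.5825, -0.0187]), array([ 0.5594, -0.0599])]Traceback (most recent call last):
  File "<stdin>", line 7, in <module>
ValueError: it knows: bar, batch_spacer, slot, spacer, stand
```

View pics/top0.png

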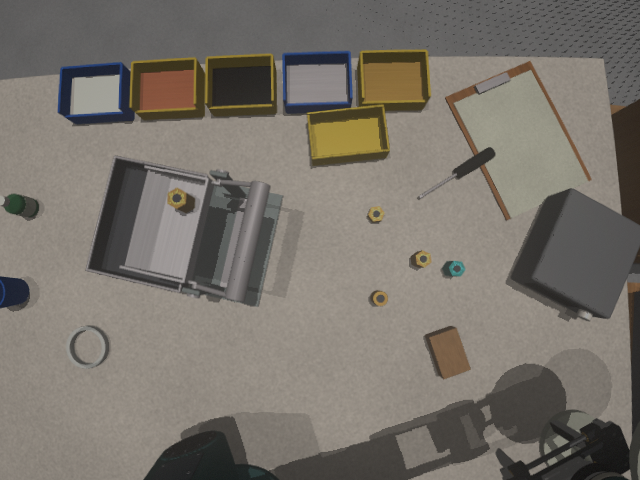

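The top view shows the stand at about (col 190, row 230), dumping left, with the first spacer at (177,198). The candidates for the second spacer are brass parts at (376,214), (422,259) and (379,298), and a turquoise look-alike at (456,268). I'll use the side view and close crops to tell them apart.

```bash
python3 - <<'E'
from h import *
np.set_printoptions(precision=4,suppress=True)
p=vision.read_camera("top"); a=cv2.resize(p["frame"][195:315,350:480],None,fx=3,fy=3,interpolation=cv2.INTER_CUBIC)
q=vision.read_camera("side"); save(q,"side0")
cv2.imwrite("pics/crop0.png",a[:,:,::-1])
print(np.array(q["world_from_camera"]),q["vfov"])
for n,rc in dict(A=(214,376),B=(259,422),C=(298,379),T=(268,456)).items():
    for z in (.024,.05):
        X=at_z(p,rc,z); print(n,z,X,"side px",proj(q,X)[0])
for pp in (p,q):
  for l in ["spacer","batch_spacer","stand","slot","bar"]:
    for o in nets.spot_point(pp,l)[:6]:
        rc=o["point"]; z={"slot":.195,"bar":.243,"batch_spacer":.195}.get(l,0); print(l,round(o["p"],2),np.round(rc,1),at_z(pp,rc,z))
s=monitor.read_state(); print(s["time"],s["eef_pos"],s["orientation"])
E
```

```text
[[ 0.9997  0.0236 -0.004   0.5515]
 [-0.0176  0.6103 -0.792  -0.8417]
 [-0.0162  0.7918  0.6105  0.6899]
 [ 0.      0.      0.      1.    ]] 48.13661353836446
A 0.024 [ 0.6183 -0.2953  0.024 ] side px [361.9105 365.2245]
A 0.05 [ 0.6147 -0.2918  0.05  ] side px [349.1861 363.2906]
B 0.024 [ 0.5224 -0.3864  0.024 ] side px [413.7174 303.422 ]
B 0.05 [ 0.5216 -0.3802  0.05  ] side px [399.0874 302.2131]
C 0.024 [ 0.4457 -0.2946  0.024 ] side px [364.2101 254.9556]
C 0.05 [ 0.4471 -0.2911  0.05  ] side px [351.4547 254.5015]
T 0.024 [ 0.5016 -0.4562  0.024 ] side px [459.375  287.3449]
T 0.05 [ 0.5014 -0.448   0.05  ] side px [442.9674 286.2917]
spacer 0.83 [265.7 451.1] [ 0.507  -0.4535  0.    ]
spacer 0.68 [257.6 417.8] [ 0.5264 -0.3833  0.    ]
batch_spacer 0.74 [202.4 184.8] [0.6249 0.0502 0.195 ]
stand 0.74 [242.5 227. ] [0.5704 0.0196 0.    ]
slot 0.97 [251.3 177.4] [0.5421 0.0632 0.195 ]
slot 0.53 [241.4 247.6] [ 0.5553 -0.0563  0.195 ]
bar 0.71 [244.  246.6] [ 0.5473 -0.0625  0.243 ]
spacer 0.87 [465.  286.5] [ 0.4989 -0.4506  0.    ]
spacer 0.75 [161.6 318. ] [0.552 0.382 0.   ]
spacer 0.57 [419.  302.6] [ 0.5202 -0.3789  0.    ]
batch_spacer 0.62 [156.8 357.6] [0.6265 0.0509 0.195 ]
stand 0.92 [251.3 326.2] [0.5643 0.012  0.    ]
slot 0.62 [154.9 312. ] [0.5408 0.0623 0.195 ]
bar 0.57 [164.5 317. ] [ 0.5501 -0.0587  0.243 ]
0.95 [ 0.2131 -0.5071  0.2055] [0.9803 0.1976 0.     0.0001]
```

View pics/side0.png

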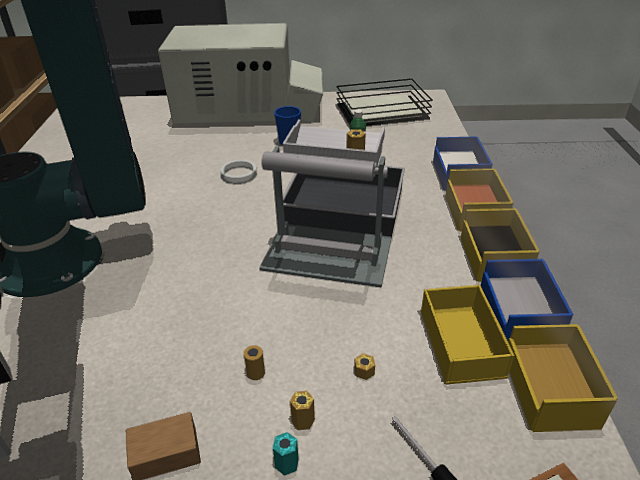

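View pics/crop0.png

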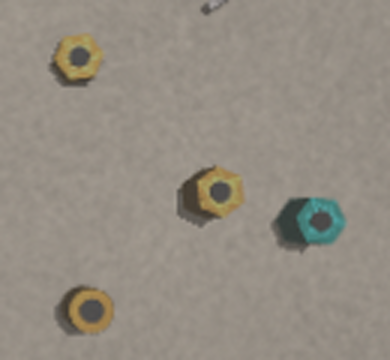

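The tall hexagonal spacer is B: (422,259) in top and (302,409) in side. Its neighbours are the short hex A (376,214), the round bushing C (379,298) and the turquoise part T (456,268). The crop at (220,191) shows B's hexagonal rim and long shadow, so I choose B and move above it.

```bash
python3 -m creep '[{"dx":30},{"dx":48},{"dx":48},{"dx":48},{"dx":48},{"dx":48},{"dx":40},{"dx":23},{"dx":0},{"dx":0}]'
python3 - <<'E'
from h import *
np.set_printoptions(precision=4,suppress=True)
w=vision.read_camera("wrist"); save(w,"w0")
print(np.array(w["world_from_camera"])[:3,3])
for o in nets.spot_point(w,"spacer"): print(o["p"],o["point"],at_z(w,o["point"],0))
print(monitor.read_state()["eef_pos"], proj(w,[.521,-.38,.05]))
t=vision.read_camera("top")
for o in nets.masks_of(t,"bar")[:2]:
    c=cv2.boxPoints(cv2.minAreaRect(np.argwhere(o["region"])[:,::-1].astype(np.float32))); print(o["p"],c)
    for u in c: print(at_z(t,u[::-1],.243))
for rc in [(156,116),(270,88)]: print(at_z(t,rc,.055))
E
```

```text
[ 0.2904 -0.4747  0.3857]
[ 0.2131 -0.5071  0.2055] [[-270.8859  333.4981]]
0.8 [[118.5359 271.9149]
 [148.0251 152.7785]
 [273.2909 183.7849]
 [243.8017 302.9212]]
[0.5089 0.1436 0.243 ]
[0.6999 0.0966 0.243 ]
[ 0.6411 -0.1062  0.243 ]
[ 0.4561 -0.0564  0.243 ]
[0.7535 0.2411 0.055 ]
[0.518  0.2978 0.055 ]invalid input
```

View pics/w0.png

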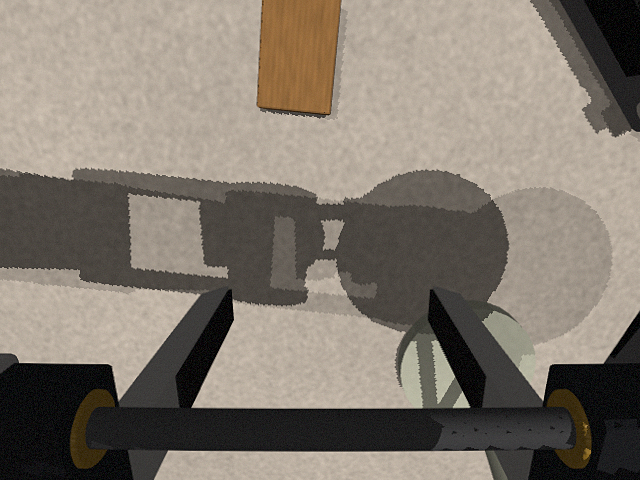

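The wrist view shows only the block and the arm's shadow, because the arm has not moved. The call was refused, so I'll try again with every key in each row.

```bash
python3 -m creep '[{"dx":30,"dy":0,"dz":0,"ax":0,"ay":0,"az":0,"hand":94},{"dx":48,"dy":0,"dz":0,"ax":0,"ay":0,"az":0,"hand":94},{"dx":48,"dy":0,"dz":0,"ax":0,"ay":0,"az":0,"hand":94},{"dx":48,"dy":0,"dz":0,"ax":0,"ay":0,"az":0,"hand":94},{"dx":48,"dy":0,"dz":0,"ax":0,"ay":0,"az":0,"hand":94},{"dx":48,"dy":0,"dz":0,"ax":0,"ay":0,"az":0,"hand":94},{"dx":40,"dy":0,"dz":0,"ax":0,"ay":0,"az":0,"hand":94},{"dx":23,"dy":0,"dz":0,"ax":0,"ay":0,"az":0,"hand":94},{"dx":0,"dy":0,"dz":0,"ax":0,"ay":0,"az":0,"hand":94},{"dx":0,"dy":0,"dz":0,"ax":0,"ay":0,"az":0,"hand":94}]'
python3 - <<'E'
from h import *
np.set_printoptions(precision=4,suppress=True)
w=vision.read_camera("wrist"); save(w,"w1")
for o in nets.spot_point(w,"spacer"): print(o["p"],o["point"],at_z(w,o["point"],0))
s=monitor.read_state(); print(s["eef_pos"],s["orientation"], proj(w,[.521,-.38,.05]))
E
```

```text
time: 2.15
eef_pos: [0.5199, -0.378, 0.2051]
orientation: [0.98, 0.198, -0.001, -0.0]
ft_force: [0.4, 0.0, -0.2]
gripper_width: 0.0941
finger_force: 0.0
0.75 [258.4, 389.5] [ 0.5002 -0.4499  0.    ]
0.68 [212.5, 333.9] [ 0.5216 -0.3808  0.    ]
[ 0.519  -0.3788  0.2056] [ 0.9804  0.1969 -0.0003  0.0001] [[225.3379 333.1728]]
```

View pics/w1.png

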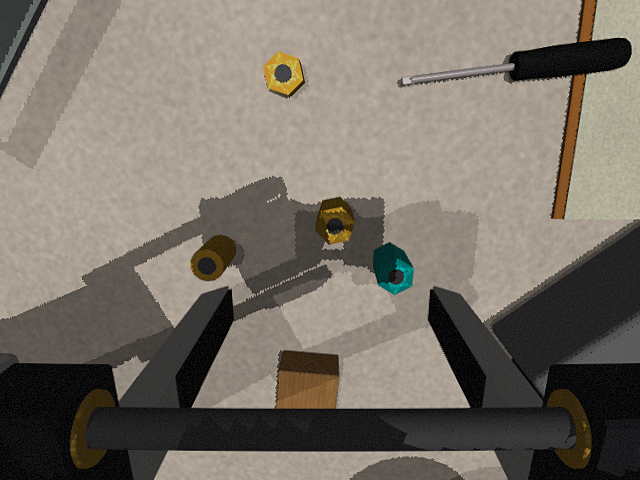

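The wrist view has B centred at (335,222), turquoise at (393,268), the bushing at (212,258) and the short hex at (284,74). Next I'll measure the direction of B's flats from a rectified crop of its top face.

```bash
python3 - <<'E'
from h import *
np.set_printoptions(precision=4,suppress=True)
w=vision.read_camera("wrist"); t=vision.read_camera("top")
c=np.array([.5215,-.3805]); n=240; g=(np.arange(n)-n/2)*.00025
out=[]
for p in (w,t):
    X=np.stack(np.broadcast_arrays(c[0]+g[None,:],c[1]-g[:,None],.05),-1).reshape(-1,3)
    q=proj(p,X).astype(np.float32).reshape(n,n,2)
    im=cv2.remap(p["frame"],q[...,1],q[...,0],cv2.INTER_CUBIC); out.append(im)
    # edge-score fit of hexagon (apothem 15 mm) on top face, plus inside/outside contrast
    lab=cv2.cvtColor(cv2.GaussianBlur(im,(5,5),0),cv2.COLOR_RGB2LAB).astype(float)
    gr=sum(np.hypot(cv2.Sobel(lab[...,k],-1,1,0),cv2.Sobel(lab[...,k],-1,0,1)) for k in range(3)); gr=np.minimum(gr,np.percentile(gr,97))
    res=[]
    for a in range(0,60,2):
        ph=np.radians(np.arange(0,360,2)); r=.015/np.cos((ph-np.radians(a)+np.pi/6)%(np.pi/3)-np.pi/6)
        for dx in np.arange(-8,8.1,.5):
            for dy in np.arange(-8,8.1,.5):
                xs=(r*np.cos(ph)+dx/1000)/.00025+n/2; ys=n/2-(r*np.sin(ph)+dy/1000)/.00025
                res.append((gr[ys.astype(int)%n,xs.astype(int)%n].mean(),a,dx,dy))
    res.sort(reverse=True); print(res[:4])
    b=res[0]; pts=[]
    for k in range(6):
        f=np.radians(b[1]+30+60*k); pts.append([(.01732*np.cos(f)+b[2]/1e3)/.00025+n/2,n/2-(.01732*np.sin(f)+b[3]/1e3)/.00025])
    im2=im.copy(); cv2.polylines(im2,[np.int32(pts)],True,(255,0,0)); out.append(im2)
cv2.imwrite("pics/rect.png",np.vstack([np.hstack(out[:2]),np.hstack(out[2:])])[:,:,::-1])
E
```

```text
[(np.float64(119.19583956553028), 34, np.float64(0.0), np.float64(-1.0)), (np.float64(118.14074127855714), 32, np.float64(0.0), np.float64(-1.0)), (np.float64(117.6418557771993), 36, np.float64(0.0), np.float64(-1.0)), (np.float64(117.5495633219432), 34, np.float64(0.0), np.float64(-0.5))]
[(np.float64(22.566861554652885), 24, np.float64(7.5), np.float64(3.5)), (np.float64(22.555831408150663), 24, np.float64(8.0), np.float64(0.5)), (np.float64(22.547914315487567), 20, np.float64(8.0), np.float64(0.5)), (np.float64(22.504758661684374), 22, np.float64(8.0), np.float64(0.5))]
```

View pics/rect.png

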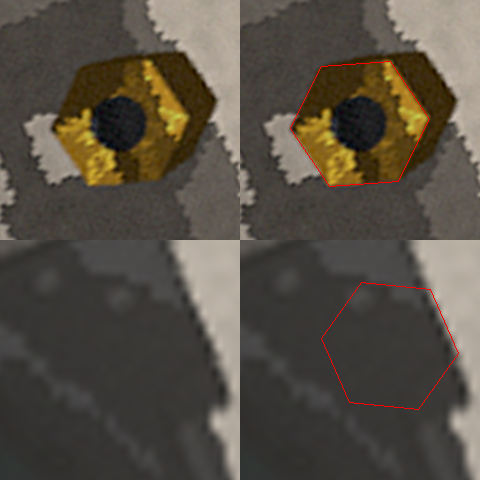

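The fit matches the top face: centre (0.5215, -0.3815), flats at 34°+60k. I'll turn +41° in world so the fingers close along -26°, clear of the turquoise part, and then descend.

```bash
python3 -m creep '[{"dx":0,"dy":0,"dz":0,"ax":0,"ay":0,"az":-8.3,"hand":58},{"dx":0,"dy":0,"dz":10,"ax":0,"ay":0,"az":-8.3,"hand":58},{"dx":0,"dy":0,"dz":20,"ax":0,"ay":0,"az":-8.3,"hand":58},{"dx":0,"dy":0,"dz":20,"ax":0,"ay":0,"az":-8.3,"hand":58},{"dx":0,"dy":0,"dz":20,"ax":0,"ay":0,"az":-8.1,"hand":58},{"dx":-1,"dy":3,"dz":25,"ax":0,"ay":0,"az":0,"hand":58},{"dx":0,"dy":0,"dz":30,"ax":0,"ay":0,"az":0,"hand":58},{"dx":0,"dy":0,"dz":30,"ax":0,"ay":0,"az":0,"hand":58},{"dx":0,"dy":0,"dz":23,"ax":0,"ay":0,"az":0,"hand":58},{"dx":0,"dy":0,"dz":10,"ax":0,"ay":0,"az":0,"hand":58}]' 30
python3 - <<'E'
from h import *
s=monitor.read_state(); r=R.from_quat(s["orientation"]).as_matrix(); print(s["eef_pos"],np.degrees(np.arctan2(r[1,1],r[0,1])),s["joint_positions"],s["ft_force"])
E
```

```text
time: 3.35
eef_pos: [0.5199, -0.3798, 0.0146]
orientation: [0.848, 0.53, -0.001, -0.002]
ft_force: [0.2, 0.5, -0.1]
gripper_width: 0.058
finger_force: 0.0
[ 0.51990925 -0.37979411  0.01457109] -26.0002396231313 [-7.18821456e-01  3.99309639e-01  1.37806729e+00 -1.95144832e-04
  1.36910196e+00 -2.64989498e-01] [ 0.16472486  0.4631133  -0.06698585]
```

```bash
python3 -m creep '[{"dx":0,"dy":0,"dz":0,"ax":0,"ay":0,"az":0,"hand":20},{"dx":0,"dy":0,"dz":0,"ax":0,"ay":0,"az":0,"hand":20},{"dx":0,"dy":0,"dz":0,"ax":0,"ay":0,"az":0,"hand":20},{"dx":0,"dy":0,"dz":0,"ax":0,"ay":0,"az":0,"hand":20},{"dx":0,"dy":0,"dz":0,"ax":0,"ay":0,"az":0,"hand":20},{"dx":0,"dy":0,"dz":0,"ax":0,"ay":0,"az":0,"hand":20},{"dx":0,"dy":0,"dz":-10,"ax":0,"ay":0,"az":0,"hand":20},{"dx":0,"dy":0,"dz":-40,"ax":0,"ay":0,"az":0,"hand":20},{"dx":0,"dy":0,"dz":-48,"ax":0,"ay":0,"az":0,"hand":20},{"dx":0,"dy":0,"dz":-48,"ax":0,"ay":0,"az":0,"hand":20}]' 30
python3 - <<'E'
from h import *
np.set_printoptions(precision=4,suppress=True)
s=monitor.read_state(); print(s["eef_pos"],s["gripper_width"],s["ft_force"])
t=vision.read_camera("top"); save(t,"t2",(130,310,70,310),3)
# stand pose fit from hand-marked pixels later
E
```

```text
time: 4.35
eef_pos: [0.5217, -0.3795, 0.1635]
orientation: [0.848, 0.531, -0.0, -0.002]
ft_force: [1.3, -0.6, -2.9]
gripper_width: 0.0299
finger_force: 30.0
[ 0.5217 -0.3795  0.1635] 0.02992332740221043 [ 1.3077 -0.5934 -2.9142]
```

View pics/t2.png

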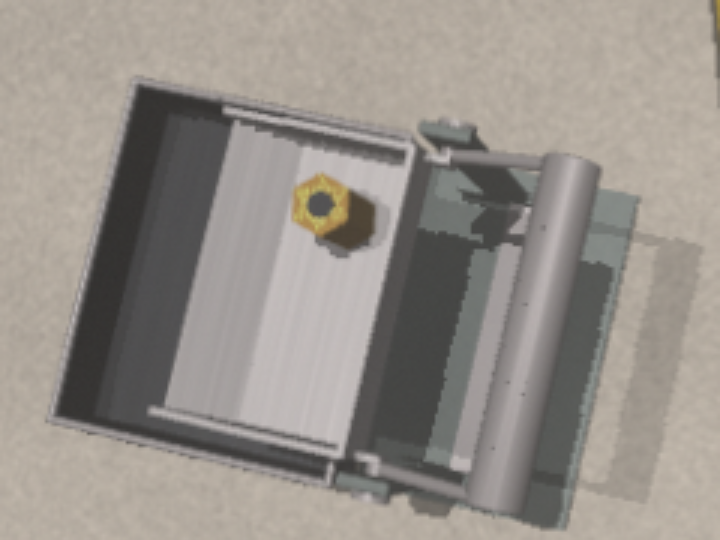

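The spacer is held: opening 29.9 mm, about 3 N of weight. In the crop, the tray corners are at (136,77) and (50,420), the first spacer at (320,204), and the bar ends at (572,160) and (495,507). I'll fit the stand pose to these.

```bash
cat > fit.py <<'E'
from h import *
from scipy.optimize import least_squares
np.set_printoptions(precision=4,suppress=True)
t=vision.read_camera("top")
px=np.array([(136,77),(50,420),(320,204),(572,160),(495,507),(413,148),(345,460)])/3+[70,130]
S=np.array([(270,-120,55),(270,120,55),(50,-42,245),(-76,-93,246),(-76,93,246),(13.5,-85,231),(13.5,85,231)])/1e3
def W(v): return S@R.from_euler('z',v[2]).as_matrix().T+[v[0],v[1],0]
f=lambda v:(proj(t,W(v))[:,::-1]-px).ravel()
r=least_squares(f,[.572,.007,1.34],loss="soft_l1"); v=r.x
print(v,np.degrees(v[2])); print(f(v).reshape(-1,2))
Rz=R.from_euler('z',v[2]).as_matrix()
for n,q in dict(slot=(50,40,195),place=(53,40,195),bar=(-76,0,243)).items(): print(n,Rz@(np.array(q)/1e3)+[v[0],v[1],0])
E
python3 fit.py
```

```text
[0.5701 0.0087 1.3299] 76.19683386515757
[[ 0.116   1.4944]
 [ 0.5657  0.036 ]
 [ 0.4002  0.4021]
 [ 0.4424 -0.258 ]
 [-0.3105  0.6405]
 [-0.0588 -0.5883]
 [-1.6933 -1.4385]]
slot [0.5432 0.0668 0.195 ]
place [0.5439 0.0697 0.195 ]
bar [ 0.552  -0.0651  0.243 ]
```

```bash
python3 -m creep '[{"dx":0,"dy":0,"dz":-46,"ax":0,"ay":0,"az":-6.1,"hand":20},{"dx":0,"dy":0,"dz":-47,"ax":0,"ay":0,"az":-6.1,"hand":20},{"dx":15,"dy":-5,"dz":-47,"ax":0,"ay":0,"az":0,"hand":20},{"dx":40,"dy":-8,"dz":0,"ax":0,"ay":0,"az":0,"hand":20},{"dx":45,"dy":-9,"dz":0,"ax":0,"ay":0,"az":0,"hand":20},{"dx":45,"dy":-9,"dz":0,"ax":0,"ay":0,"az":0,"hand":20},{"dx":45,"dy":-9,"dz":0,"ax":0,"ay":0,"az":0,"hand":20},{"dx":45,"dy":-9,"dz":0,"ax":0,"ay":0,"az":0,"hand":20},{"dx":45,"dy":-9,"dz":0,"ax":0,"ay":0,"az":0,"hand":20},{"dx":45,"dy":-9,"dz":0,"ax":0,"ay":0,"az":0,"hand":20}]' 30
cat > go.py <<'E'
import sys
from h import *
np.set_printoptions(precision=4,suppress=True)
s=monitor.read_state(); r=R.from_quat(s["orientation"]).as_matrix(); g=np.array([float(a) for a in sys.argv[1:4]])
print(s["time"],s["eef_pos"],"F",s["ft_force"],s["gripper_width"],"tool mm",(r.T@(g-s["eef_pos"])*1e3).round(1),"yYaw",np.degrees(np.arctan2(r[1,1],r[0,1])), "tilt",r[:,2],s["joint_positions"][5])
E
python3 go.py .5438 .069 .2136
```

```text
time: 5.45
eef_pos: [0.5337, -0.0466, 0.3016]
orientation: [0.786, 0.618, -0.001, -0.001]
ft_force: [0.0, -0.0, -3.4]
gripper_width: 0.0299
finger_force: 30.0
5.45 [ 0.5337 -0.0466  0.3016] F [ 0.0432 -0.0264 -3.3961] 0.029881267620131418 tool mm [114.7 -17.4  88. ] yYaw -13.70635308842176 tilt [-0.0024  0.0006 -1.    ] 0.04615012792788422
```

```bash
python3 -m creep '[{"dx":40,"dy":-6,"dz":0,"ax":0,"ay":0,"az":0,"hand":20},{"dx":40,"dy":-6,"dz":0,"ax":0,"ay":0,"az":0,"hand":20},{"dx":25,"dy":-4,"dz":0,"ax":0,"ay":0,"az":0,"hand":20},{"dx":10,"dy":-1.5,"dz":0,"ax":0,"ay":0,"az":0,"hand":20},{"dx":0,"dy":0,"dz":0,"ax":0,"ay":0,"az":0,"hand":20},{"dx":0,"dy":0,"dz":15,"ax":0,"ay":0,"az":0,"hand":20},{"dx":0,"dy":0,"dz":15,"ax":0,"ay":0,"az":0,"hand":20},{"dx":0,"dy":0,"dz":15,"ax":0,"ay":0,"az":0,"hand":20},{"dx":0,"dy":0,"dz":0,"ax":0,"ay":0,"az":0,"hand":20},{"dx":0,"dy":0,"dz":0,"ax":0,"ay":0,"az":0,"hand":20}]' 30
python3 go.py .5438 .069 .2136
python3 - <<'E'
from h import *
q=vision.read_camera("side"); save(q,"s3",(90,230,230,430),4)
w=vision.read_camera("wrist"); save(w,"w3")
print(proj(q,[[.5438,.069,.195]]))
a=cv2.imread("pics/s3.png"); a=cv2.resize(a,(800,560)); b=cv2.imread("pics/w3.png")
cv2.imwrite("pics/m3.png",np.hstack([a[:480,250:560],b[:, :480]]))
E
```

```text
time: 6.45
eef_pos: [0.5444, 0.0658, 0.2582]
orientation: [0.787, 0.617, -0.001, -0.0]
ft_force: [0.4, -0.2, -2.3]
gripper_width: 0.0302
finger_force: 30.0
6.45 [0.5444 0.0658 0.2582] F [ 0.4185 -0.1738 -2.346 ] 0.030165637635281895 tool mm [ 3.  -1.3 44.6] yYaw -13.821342838207539 tilt [-0.001  -0.0006 -1.    ] 0.2584021160257159
[[153.15342995 313.55847884]]
```

View pics/m3.png

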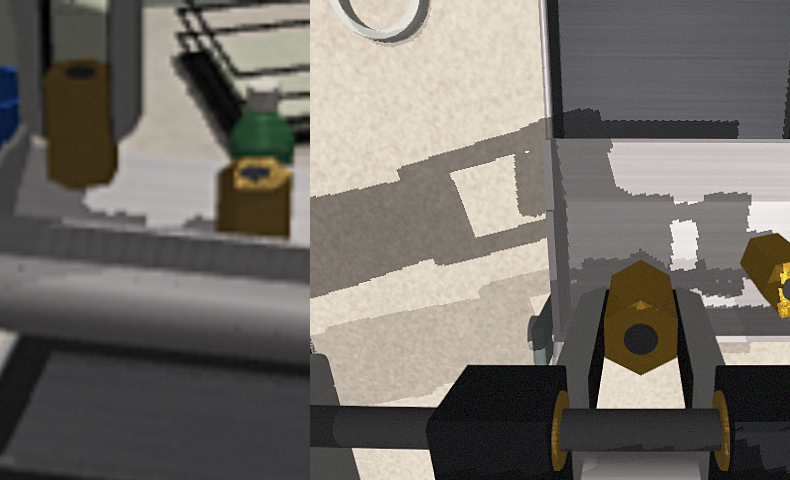

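The left panel (side view) shows the held spacer over the floor, left of the first one. The right panel (wrist view) shows it at (640,340), between the side wall (555) and the first spacer (765). I'll lower it.

```bash
python3 -m creep '[{"dx":3,"dy":-1,"dz":12,"ax":0,"ay":0,"az":0,"hand":20},{"dx":0,"dy":0,"dz":12,"ax":0,"ay":0,"az":0,"hand":20},{"dx":0,"dy":0,"dz":8,"ax":0,"ay":0,"az":0,"hand":20},{"dx":0,"dy":0,"dz":4,"ax":0,"ay":0,"az":0,"hand":20},{"dx":0,"dy":0,"dz":2,"ax":0,"ay":0,"az":0,"hand":20},{"dx":0,"dy":0,"dz":2,"ax":0,"ay":0,"az":0,"hand":20},{"dx":0,"dy":0,"dz":2,"ax":0,"ay":0,"az":0,"hand":20},{"dx":0,"dy":0,"dz":1,"ax":0,"ay":0,"az":0,"hand":20},{"dx":0,"dy":0,"dz":0,"ax":0,"ay":0,"az":0,"hand":20},{"dx":0,"dy":0,"dz":0,"ax":0,"ay":0,"az":0,"hand":20}]' 30
python3 go.py .5438 .069 .2116
```

```text
time: 7.55
eef_pos: [0.5443, 0.0703, 0.2157]
orientation: [0.786, 0.618, 0.0, 0.0]
ft_force: [0.2, -0.3, -3.1]
gripper_width: 0.0295
finger_force: 30.0
7.55 [0.5443 0.0703 0.2157] F [ 0.2448 -0.2979 -3.076 ] 0.029548988481852577 tool mm [-1.4 -0.2  4.1] yYaw -13.709988909626597 tilt [ 0.0004 -0.0001 -1.    ] 0.26453930285143556
```

```bash
python3 -m creep '[{"dx":0,"dy":0,"dz":1,"ax":0,"ay":0,"az":0,"hand":20},{"dx":0,"dy":0,"dz":1,"ax":0,"ay":0,"az":0,"hand":20},{"dx":0,"dy":0,"dz":1,"ax":0,"ay":0,"az":0,"hand":20},{"dx":0,"dy":0,"dz":0,"ax":0,"ay":0,"az":0,"hand":46},{"dx":0,"dy":0,"dz":0,"ax":0,"ay":0,"az":0,"hand":46},{"dx":0,"dy":0,"dz":0,"ax":0,"ay":0,"az":0,"hand":46},{"dx":0,"dy":0,"dz":-45,"ax":0,"ay":0,"az":0,"hand":46},{"dx":0,"dy":0,"dz":-48,"ax":0,"ay":0,"az":0,"hand":46},{"dx":0,"dy":0,"dz":-48,"ax":0,"ay":0,"az":0,"hand":46},{"dx":0,"dy":0,"dz":-20,"ax":0,"ay":0,"az":0,"hand":46}]' 30
python3 go.py .5438 .069 .2116
python3 - <<'E'
from h import *
q=vision.read_camera("side"); save(q,"s4",(60,300,200,460),3)
E
```

```text
time: 8.55
eef_pos: [0.5449, 0.0705, 0.3797]
orientation: [0.786, 0.618, 0.004, 0.003]
ft_force: [0.1, -0.1, 1.6]
gripper_width: 0.0464
finger_force: 0.0
8.55 [0.5449 0.0705 0.3797] F [ 0.0732 -0.1083  1.6196] 0.04642724926554958 tool mm [ -2.1  -2.2 168.1] yYaw -13.698244598792447 tilt [ 0.0094  0.0002 -1.    ] 0.2645194705524267
```

View pics/s4.png

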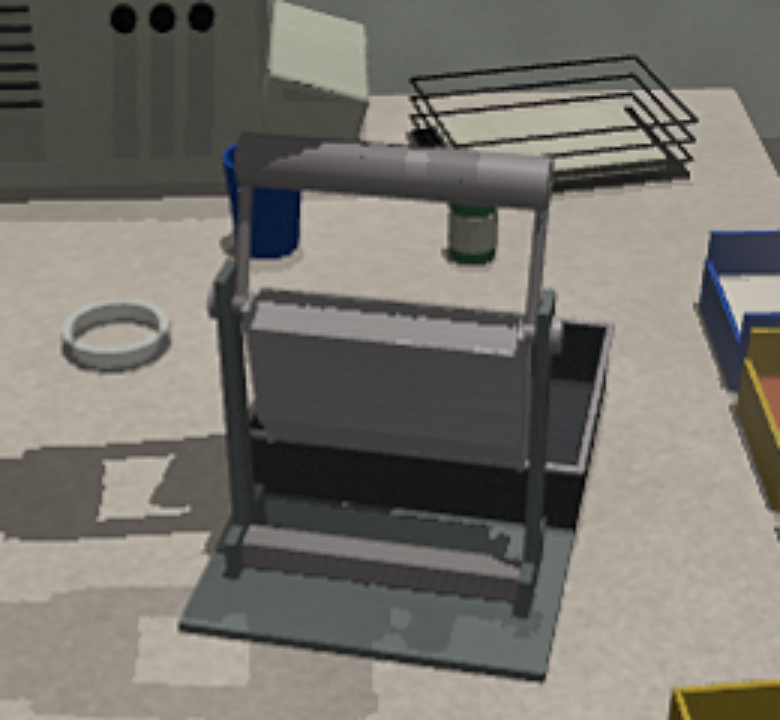

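The side view shows the bucket fully tipped, with the bar high at (395,170) and no spacer left on the floor. Next: move beyond the bar, shut the fingers, descend, and check the tray with the network.

```bash
python3 -m creep '[{"dx":20,"dy":20,"dz":0,"ax":0,"ay":0,"az":0,"hand":0},{"dx":20,"dy":20,"dz":0,"ax":0,"ay":0,"az":0,"hand":0},{"dx":0,"dy":0,"dz":0,"ax":0,"ay":0,"az":0,"hand":0},{"dx":0,"dy":0,"dz":20,"ax":0,"ay":0,"az":0,"hand":0},{"dx":0,"dy":0,"dz":30,"ax":0,"ay":0,"az":0,"hand":0},{"dx":0,"dy":0,"dz":30,"ax":0,"ay":0,"az":0,"hand":0},{"dx":0,"dy":0,"dz":25,"ax":0,"ay":0,"az":0,"hand":0},{"dx":0,"dy":0,"dz":13,"ax":0,"ay":0,"az":0,"hand":0},{"dx":0,"dy":0,"dz":0,"ax":0,"ay":0,"az":0,"hand":0},{"dx":0,"dy":0,"dz":0,"ax":0,"ay":0,"az":0,"hand":0}]' 30
cat > chk.py <<'E'
from h import *
np.set_printoptions(precision=4,suppress=True)
Rz=R.from_euler('z',1.3299).as_matrix(); o=np.array([.5701,.0087,0])
s=monitor.read_state(); print("tcp in stand mm",(Rz.T@(s["eef_pos"]-o)*1e3).round(1),s["ft_force"],s["gripper_width"])
for n in ("top","side"):
    p=vision.read_camera(n); save(p,"last_"+n)
    for l,z in (("spacer",.02),("batch_spacer",.02),("bar",.243)):
        for k in nets.spot_point(p,l)[:4]: print(n,l,round(k["p"],2),(Rz.T@(at_z(p,k["point"],z)-o)*1e3).round(0))
E
python3 chk.py
```

```text
time: 9.6
eef_pos: [0.5926, 0.0996, 0.2564]
orientation: [0.786, 0.618, 0.0, 0.0]
ft_force: [-0.0, -0.1, -0.1]
gripper_width: 0.0006
finger_force: 0.0
tcp in stand mm [ 93.7  -0.2 256.4] [-0.0413 -0.0912 -0.0812] 0.000610633864198443
top spacer 0.77 [-457.  -40.   20.]
top spacer 0.55 [101.  30.  20.]
top batch_spacer 0.43 [156. -47.  20.]
top bar 0.88 [ 47.  -2. 243.]
side spacer 0.91 [-466.  -46.   20.]
side spacer 0.59 [356. 115.  20.]
side bar 0.64 [121.  20. 243.]
```

Both spacers show in the tray, at stand (101,30) and (156,-47). Pushing the bar back now.

```bash
python3 -m creep '[{"dx":-14,"dy":0,"dz":0,"ax":0,"ay":0,"az":0,"hand":0},{"dx":-10,"dy":0,"dz":0,"ax":0,"ay":0,"az":0,"hand":0},{"dx":-8,"dy":0,"dz":0,"ax":0,"ay":0,"az":0,"hand":0},{"dx":-8,"dy":0,"dz":0,"ax":0,"ay":0,"az":0,"hand":0},{"dx":-8,"dy":0,"dz":0,"ax":0,"ay":0,"az":0,"hand":0},{"dx":-8,"dy":0,"dz":0,"ax":0,"ay":0,"az":0,"hand":0},{"dx":-8,"dy":0,"dz":0,"ax":0,"ay":0,"az":0,"hand":0},{"dx":-8,"dy":0,"dz":0,"ax":0,"ay":0,"az":0,"hand":0},{"dx":-8,"dy":0,"dz":0,"ax":0,"ay":0,"az":0,"hand":0},{"dx":-8,"dy":0,"dz":0,"ax":0,"ay":0,"az":0,"hand":0}]' 30
```

```text
time: 11.0
eef_pos: [0.5712, 0.0131, 0.2548]
orientation: [0.787, 0.617, -0.001, -0.0]
ft_force: [0.6, 1.3, -0.3]
gripper_width: 0.0004
finger_force: 0.5
```

```bash
python3 -m creep '[{"dx":-8,"dy":0,"dz":0,"ax":0,"ay":0,"az":0,"hand":0},{"dx":-8,"dy":0,"dz":0,"ax":0,"ay":0,"az":0,"hand":0},{"dx":-8,"dy":0,"dz":0,"ax":0,"ay":0,"az":0,"hand":0},{"dx":-8,"dy":0,"dz":0,"ax":0,"ay":0,"az":0,"hand":0},{"dx":-6,"dy":0,"dz":0,"ax":0,"ay":0,"az":0,"hand":0},{"dx":0,"dy":0,"dz":0,"ax":0,"ay":0,"az":0,"hand":0},{"dx":0,"dy":0,"dz":0,"ax":0,"ay":0,"az":0,"hand":0},{"dx":0,"dy":0,"dz":0,"ax":0,"ay":0,"az":0,"hand":0},{"dx":0,"dy":0,"dz":0,"ax":0,"ay":0,"az":0,"hand":0},{"dx":0,"dy":0,"dz":0,"ax":0,"ay":0,"az":0,"hand":0}]' 30; python3 chk.py
```

```text
time: 12.0
eef_pos: [0.5628, -0.0224, 0.2555]
orientation: [0.786, 0.618, 0.0, 0.0]
ft_force: [-0.2, 0.2, 0.5]
gripper_width: 0.0001
finger_force: 0.0
tcp in stand mm [-31.9  -0.3 255.5] [-0.1528  0.2213  0.4595] 8.273119287626992e-05
top spacer 0.62 [-454.  -35.   20.]
top batch_spacer 0.67 [-36. -10.  20.]
top bar 0.82 [-73.   1. 243.]
side spacer 0.8 [-470.  -46.   20.]
side spacer 0.58 [92. 41. 20.]
side batch_spacer 0.64 [193. -35.  20.]
side bar 0.81 [-65.  -2. 243.]
```

The bar is back at about x -76, so the bucket is upright. I'll retreat upward and take a last look.

```bash
python3 -m creep '[{"dx":0,"dy":0,"dz":-30,"ax":0,"ay":0,"az":0,"hand":0},{"dx":0,"dy":0,"dz":-40,"ax":0,"ay":0,"az":0,"hand":0},{"dx":0,"dy":0,"dz":-30,"ax":0,"ay":0,"az":0,"hand":0},{"dx":-45,"dy":0,"dz":0,"ax":0,"ay":0,"az":0,"hand":0},{"dx":-45,"dy":0,"dz":0,"ax":0,"ay":0,"az":0,"hand":0},{"dx":-45,"dy":0,"dz":0,"ax":0,"ay":0,"az":0,"hand":0},{"dx":-45,"dy":0,"dz":0,"ax":0,"ay":0,"az":0,"hand":0},{"dx":-45,"dy":0,"dz":0,"ax":0,"ay":0,"az":0,"hand":0},{"dx":0,"dy":0,"dz":0,"ax":0,"ay":0,"az":0,"hand":0},{"dx":0,"dy":0,"dz":0,"ax":0,"ay":0,"az":0,"hand":0}]' 30; python3 chk.py
python3 -c "
import cv2,numpy as np
a=cv2.resize(cv2.imread('pics/last_top.png')[130:310,70:310],(480,360));b=cv2.resize(cv2.imread('pics/last_side.png')[90:300,240:420],(309,360));cv2.imwrite('pics/fin.png',np.hstack([a,b]))"
```

```text
time: 13.4
eef_pos: [0.5091, -0.242, 0.3552]
orientation: [0.787, 0.617, 0.0, -0.0]
ft_force: [-0.0, 0.2, 0.3]
gripper_width: 0.0006
finger_force: 0.0
tcp in stand mm [-258.    -0.6  355.2] [-0.0166  0.2477  0.2886] 0.000609139238333833
top bar 0.58 [-72.  -3. 243.]
side spacer 0.78 [-472.  -43.   20.]
side spacer 0.46 [87. 33. 20.]
side batch_spacer 0.75 [201. -35.  20.]
side bar 0.72 [-62.   2. 243.]
```

View pics/fin.png

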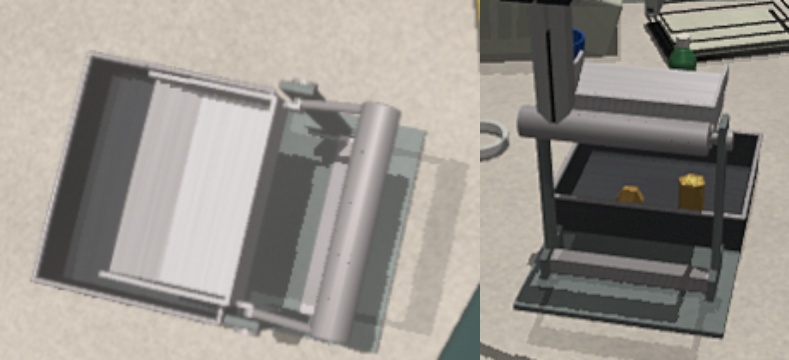

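The bucket is upright and empty in the top view, and both brass spacers are in the tray in the side view, at (630,195) and (692,190). The arm is clear, so I'm handing in.

```bash
python3 -c "
from bench import ctrl; print(ctrl.hand_in())"
```

```text
the job is handed in; nothing more can be done
None
```

I put the second tall spacer in the bucket, the two tripped it into the tray, and I pushed the bucket back upright; the last pictures show it empty with both spacers in the tray, and I handed the job in at about 13.5 s (no verdict was returned).

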